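# Release a sanding block from the ratchet press and hang it up

### The job

The cork sole of the sanding block has set, so let it out of the blue ratchet press: swing the brass pawl up and over until it rests back towards the press's open front, then wind the crank back to its stop to raise the ram. Draw the block out from between the press's uprights, set it flat on the bench and let go, then hang it by its bar handle on the steel hook, leaving the pawl tipped back, the press wound open and the other things on the bench where they are.

Things in the scene. Friction and masses are not known exactly. Their poses are not given: they have to be found in the camera images.
- press: Blue press fixed to the bench; origin on the bench at the centre of its opening. Its x points into the press (the open front faces -x), y to its left, z up. Two uprights at y +-38 to 52 mm, x +-20 mm, carry a head from z 130 to 172 mm (x -28 to +30 mm); the feet, 8 mm thick, reach y +-74 mm, x -30 to +60 mm. A bracket for the pawl juts from the head to x -72 mm at y -44 to -54 mm, z 172 to 202 mm.
- ram_foot (a point): Lower edge of the front lip of the press foot. The foot is a plate 8 mm thick, 30 mm wide, x -60 to +20 mm in the press frame, under a 14 mm square ram (at x -18 mm, top at z 204 mm when clamped). Clamped, it sits on the block's handle and its lip (x -56 to -60 mm) hangs 12 mm down before the handle, so the block can neither lift nor slide out until the ram is up.
- axle (a point): Centre of the steel ratchet wheel (radius 42 mm, 10 mm thick) on the press's right (-y) side; press frame x 0, y -61, z 150 mm. It turns with the crank about a level axle along the press's y.
- pawl_pivot (a point): Axle of the brass pawl, along the press's y; press frame x -62, y -61, z 194 mm.
- pawl_pin (a point): Red finger pin on the brass pawl: 10 mm across, 30 mm long, along the press's y, away from the wheel; this point is 17 mm from its inner end and 38 mm from the pawl's axle, at first at x -24, y -83, z 194 mm in the press frame. It travels up and over towards -x. It moves freely; gravity drops it back unless it is past upright.
- pawl (a joint): Pawl angle in rad: 0 = lying level, its nose in the ratchet teeth (the crank cannot turn back); 1.57 = upright; 2.1 = tipped back on its stop, where it stays by its own weight.
- crank_grip (a point): Middle of the black crank grip: 16 mm across, 48 mm long, along the press's y (the crank arm is on its inner side, 25 mm from this point); it may slip round in the fingers. It moves in a circle of 60 mm radius about the wheel axle (x 0, z 150 mm in the press frame), at y -133 mm in the press frame.
- crank (a joint): Crank angle in rad: 0 = clamped, the arm leaning 1.0 rad from upright towards the press's +x; grows as the crank is wound back over the top towards -x; 1.5 = open, at the stop. The arm leans (1.0 - value) rad towards +x. It takes about 4 N at the grip and stays where it is left; the ram rises 18 mm per rad. Locked while the pawl is down.
- block_centre (a point): Centre of the sanding block, wood with a cork sole, 170 (x) x 45 (y) x 28 (z) mm, about 0.26 kg, this point 14 mm above the sole. x runs along the block. It stands on the bench in the press, its x along the press's x to within 0.03 rad; its toe, the end at -x, sticks out of the open front.
- block_bar (a point): Centre of the block's bar handle, 74 mm above the sole: a bar 12 mm square, 104 mm long along the block's x, on two posts 10 mm thick at its ends; clear opening below it 84 mm long, 40 mm high.
- hook_seat (a point): Middle of the upper face of the level steel hook arm, 200 mm above the bench. The arm is 16 mm wide, 6 mm thick and runs 42 mm from here to its post at +x (16 mm square, 222 mm tall, base 110 x 100 x 12 mm) and 42 mm to its tip at -x, which turns up to 12 mm above the arm and is 6 mm thick. A handle's bar lies across the arm, along y.
- glue: Bystander, to be left alone: white glue bottle with orange cap, 54 mm across, 130 mm tall; origin at the middle of its underside.
- jar: Bystander, to be left alone: amber jar with steel lid, 64 mm across, 85 mm tall; origin at the middle of its underside.
- cup: Bystander, to be left alone: blue cup, 72 mm across, 90 mm tall; origin at the middle of its underside.
- driver: Bystander, to be left alone: red-handled screwdriver lying flat; origin at the middle of its underside.
- mallet: Bystander, to be left alone: hammer lying flat; origin at the middle of its underside.
- offcut: Bystander, to be left alone: dark wood offcut, 110 x 35 x 20 mm; origin at the middle of its underside.
- fretbox: Bystander, to be left alone: small cardboard box, 80 x 60 x 30 mm; origin at the middle of its underside.
There are look-alikes about, which are no part of the job. What is meant by the part that bears block_centre is not pink, and is the smaller of those in its own colour.

How it is judged (in metres and radians):
On the way, in this order (a step that is already met when the one before it is completed fails the run):
1. the pawl is tipped back past upright, the crank not yet turned (value of joint pawl above 1.75 rad and value of joint crank below 0.15 rad), for 0.2 s.
2. the crank is wound back to its stop (value of joint crank above 1.3 rad and value of joint pawl above 1.75 rad), for 0.2 s.
3. the block lies flat on the bench, out from between the uprights, let go (horizontal distance between block_centre and press above 0.105 m and height (world z) of block_centre below 0.02 m and angle between block_centre's own z axis and vertical below 0.1 rad and linear speed of block below 0.03 m/s and contact force between the fingers and block below 0.1 N), for 0.2 s.
At the end, for the whole second after the job is handed in: The block hangs, let go (it may swing a little), by its bar handle on the hook arm, between tip and post (bar centre within 42 mm of the seat along the arm, 45 mm across, -20 to +25 mm in height), its weight on the hook, tilted under 0.7 rad; pawl above 1.75 rad, crank above 1.2 rad (x of block_bar in the frame of hook_seat between -0.042 and 0.042 m and y of block_bar in the frame of hook_seat between -0.045 and 0.045 m and z of block_bar in the frame of hook_seat between -0.02 and 0.025 m and contact force between block and hook above 0.5 N and angle between block_centre's own z axis and vertical below 0.7 rad and value of joint pawl above 1.75 rad and value of joint crank above 1.2 rad); the robot touches nothing.
It fails at once if one of the other things on the bench is shifted more than 40 mm (distance of any of glue, jar, cup, driver, mallet, offcut, fretbox from where it was at the start of the episode above 0.04 m).
It also fails if it takes over 72 s, if anything falls off the work surface, if the arm or the gripper's body presses on something with over 40 N, if the wrist force passes 120 N, or if a joint passes its speed limit or range.

### The arm

A 7-joint arm with a two-finger parallel gripper is mounted at the origin on the work surface. World frame = base frame: x ahead of the robot, y to its left, z up, the work surface at z = 0. Lengths are in mm, angles in rad, forces in N, time in s.
With the tool pointing down it reaches from about 400 to 875 mm from the base axis. Payload 4.4 kg.
Tool frame: the origin (TCP) lies at the centre of the arm's flange, where the gripper is bolted on; the fingertips stand 173 mm ahead of it and the grasp point (between the pads) lies 155 mm ahead of it; z points along the fingers, y is the direction in which the jaws open and shut (so a half turn about z gives the same grasp; the last joint's range is limited). The gripper opens to 85 mm and grips with 20 to 120 N. Pads are 22 mm wide; open, the fingers measure 114 mm over their backs; the gripper's body (76 mm by 85 mm) begins 54 mm behind the grasp point. The pads swing forward as they close: fully open they stand 13 mm farther back than shut.
Start: joints at [-0.066, 0.628, 0.038, 1.517, -0.027, 0.996, -0.02], TCP at [650.012, 0.021, 404.713] pointing down, gripper open.
Joint ranges: [-3.06, 3.06], [-0.37, 2.12], [-1.25, 1.32], [0.18, 2.47], [-1.1, 4.24], [0.23, 1.98], [-2.94, 2.94]. Speed limits (rad/s): [2.57, 2.57, 3.14, 3.14, 3.14, 3.14, 3.14].

### API

Orientations are given as [roll, pitch, yaw] about the fixed x, y, z axes, in that order (R = Rz(yaw) Ry(pitch) Rx(roll)).
In Python, from cell import * gives the robot as it stands. The module is installed in compiled form; this text tells all that it offers.
- The arm moves only by the shell command python3 -m jog 'ROWS'. ROWS is JSON, one flat list of numbers, 5 for each row, row after row: the shift along the tool's x, y, z in mm, then the turn about the tool's z in degrees, then the finger opening in mm, from 0 to 85.4. A call has 1 to 20 rows; each row is the pose to reach, as a shift and turn from the pose commanded when the call began, along the tool's axes at that moment; what a row does not reach only later rows make up. A row lasts 1/12 s, in which the tool goes at most 41.7 mm and 7.16 degrees, less where a joint would pass 70% of its speed; a pose out of reach is approached as far as the arm can. A call with a gripper value outside its range is refused whole. The fingers move at their own pace and stop on an object; the grip force is fixed at half the most. Time passes only in rows, so rows that repeat a pose let the fingers close. It gives the time, the measured TCP pose, the force and the opening at its end, in the units of the state.
- read_state(): the state, without advancing time (a new reading comes with each control period).
- get_image(name): name is "scene" or "side" or "wrist"; returns (picture, depth): 384x512x3 uint8, blue, green, red; 384x512 float32, mm along the optical axis (not along the pixel's ray), 0 where there is no reading.
- camera_params(name): a dict with "K" (3x3 intrinsics, pixels), "T" (4x4, takes a point from camera to world coordinates). Camera axes: x right, y up, looking along -z (the intrinsics and any distortion apply to the point x, -y, -z); pixel columns grow to the right and rows downward; lengths in mm; the calibration is good to about 2 mm. The wrist camera is an equidistant fisheye: a pixel r from the principal point sees the ray r / f radians off the axis. A picture is of the moment at which its call begins: read the wrist's pose just before it. camera_params takes no time and is no camera call; for the wrist camera it gives the pose at the moment of the call.
- finish_job(): hands the job in, once; it reports no verdict.
The state is a dict: "clock": time; "qpos": joint angles; "qd": joint speeds; "tau": joint torques, N m; "eef_pos": TCP position; "tool_rot": TCP orientation; "force": force on the tool from outside, world axes, zero at the start; "torque": the same for the moment, N m; "width": finger opening in mm.
Only numpy, scipy, OpenCV 4.12 (cv2) and the standard library are available. Lean on these libraries where they do the work, as an engineer would, in place of code of your own. Each camera call takes 0.05 s, during which the arm holds its last target.

## Working session

There is one attempt and no reset: what is moved stays moved. The work goes in short steps, Python scripts to look and compute and a shell command to move; the robot and the scene stay as the last step left them, time stands still between calls to the robot, and variables do not carry over. Pictures are saved under pics/ and viewed, and the job is handed in when it is done.

```bash
mkdir -p pics; cat > h.py <<'E'
from cell import *
import numpy as np, cv2
from scipy.spatial.transform import Rotation as R
def grab(name,tag):
    P=camera_params(name); im,d=get_image(name); cv2.imwrite(f'pics/{tag}.png',im); np.savez(f'pics/{tag}.npz',im=im,d=d,K=P['K'],T=P['T']); return im,d,P
def load(tag):
    z=np.load(f'pics/{tag}.npz'); return z
def cloud(z,fish=False):
    d=z['d'];K=z['K'];T=z['T'];h,w=d.shape
    u,v=np.meshgrid(np.arange(w),np.arange(h))
    x=(u-K[0,2])/K[0,0];y=(v-K[1,2])/K[1,1]
    if fish:
        r=np.hypot(x,y)+1e-9; s=np.tan(np.clip(r,0,1.5))/r; x=x*s;y=y*s
    p=np.stack([x*d,-y*d,-d],-1)
    return p@T[:3,:3].T+T[:3,3]
E
python3 - <<'E'
from h import *
s=read_state();print(s)
for n in ['scene','side','wrist']:
    im,d,P=grab(n,n+'0'); print(n,{k:(np.round(v,3).tolist() if hasattr(v,'shape') else v) for k,v in P.items()})
E
```

```text
{'clock': 0.0, 'qpos': array([-0.06576846,  0.62934906,  0.03843572,  1.51833285, -0.02701102,
        0.99628094, -0.01999223]), 'qd': array([ 0.00237268, -0.00135664,  0.00066799,  0.00025564, -0.00122648,
       -0.00112877, -0.00105584]), 'tau': array([-1.11932164e-03, -5.63405585e+01,  1.22606792e+00, -1.93450052e+01,
        1.09587883e-02,  1.05136272e-02, -8.84369996e-06]), 'eef_pos': array([6.49721064e+02, 1.82376752e-02, 4.03798000e+02]), 'tool_rot': array([-3.13974018e+00,  1.08606366e-05,  1.57077241e+00]), 'force': array([-0.78582481,  0.3361988 ,  0.39402346]), 'torque': array([-0.00249518,  0.00930913, -0.01719779]), 'width': 85.28819047127568}
scene {'K': [[375.954, 0.0, 256.669], [0.0, 375.954, 193.28], [0.0, 0.0, 1.0]], 'T': [[0.72, -0.389, 0.575, 1202.786], [0.694, 0.38, -0.612, -748.537], [0.019, 0.839, 0.544, 799.477], [0.0, 0.0, 0.0, 1.0]]}
side {'K': [[397.983, 0.0, 245.688], [0.0, 397.983, 189.604], [0.0, 0.0, 1.0]], 'T': [[-0.776, 0.475, -0.415, -18.174], [-0.631, -0.594, 0.499, 650.828], [-0.01, 0.649, 0.761, 1164.138], [0.0, 0.0, 0.0, 1.0]]}
wrist {'K': [[297.319, 0.0, 253.067], [0.0, 297.319, 189.784], [0.0, 0.0, 1.0]], 'T': [[1.0, -0.001, 0.002, 650.974], [0.0, 0.953, 0.303, 76.692], [-0.003, -0.303, 0.953, 373.958], [0.0, 0.0, 0.0, 1.0]]}
```

View pics/scene0.png

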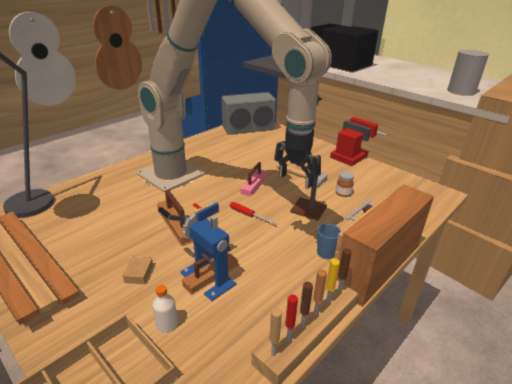

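View pics/side0.png

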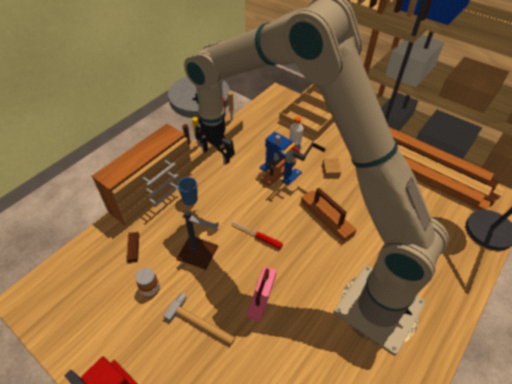

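View pics/wrist0.png

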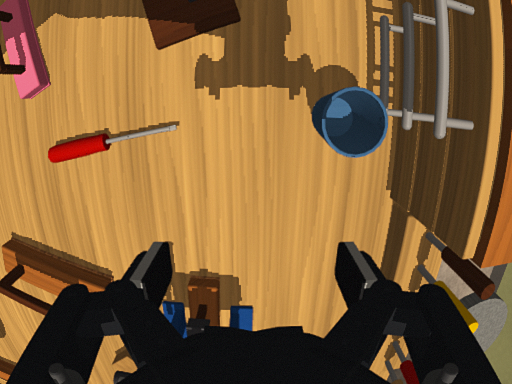

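```bash
python3 - <<'E'
from h import *
z=load('scene0');im=z['im'];cv2.imwrite('pics/c1.png',cv2.resize(im[180:320,140:260],None,fx=5,fy=4.2*5/5,interpolation=3)[:600])
z=load('side0');im=z['im'];cv2.imwrite('pics/c2.png',cv2.resize(im[110:210,240:370],None,fx=5.5,fy=5.5,interpolation=3))
z=load('side0');im=z['im'];cv2.imwrite('pics/c3.png',cv2.resize(im[160:300,120:300],None,fx=4.2,fy=4.2,interpolation=3))
E
```

```text
(no output)
```

View pics/c1.png

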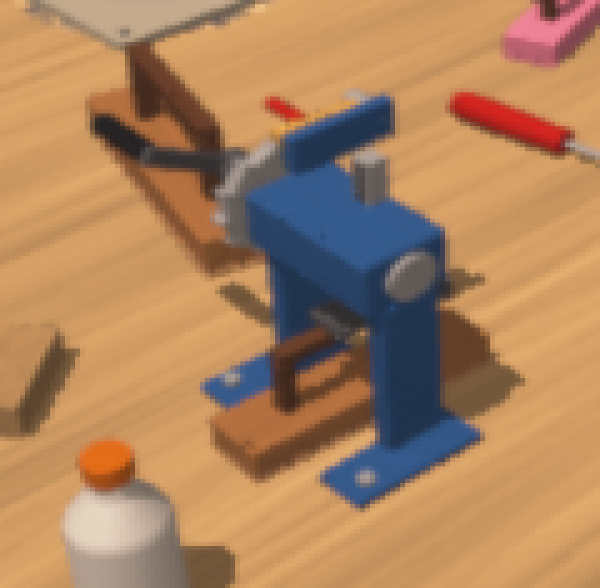

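View pics/c2.png

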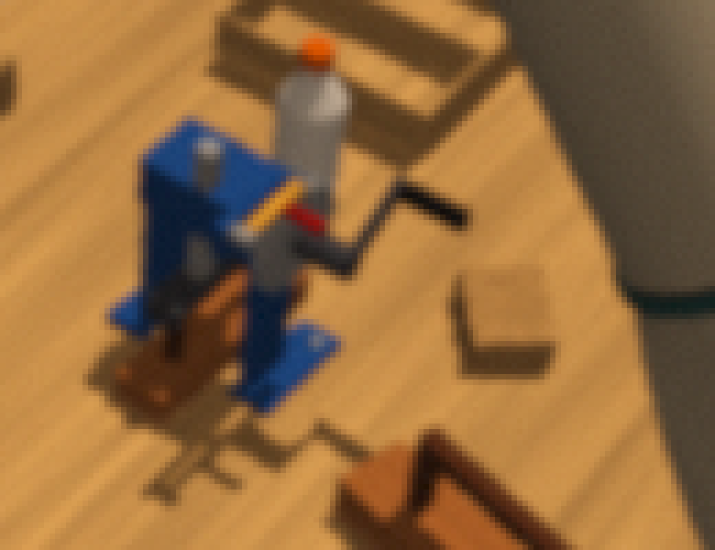

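View pics/c3.png

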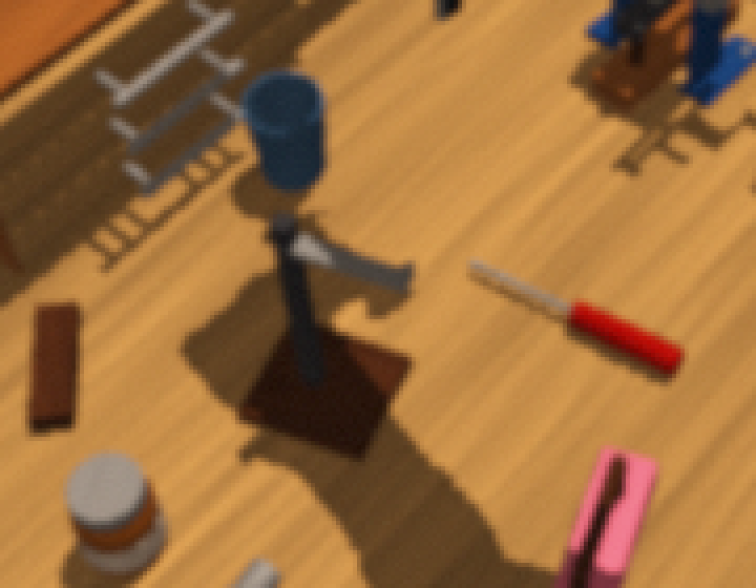

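```bash
python3 - <<'E'
from h import *
for t in ['scene0','side0']:
    z=load(t);im=z['im'].astype(int);d=z['d'];P=cloud(z)
    hsv=cv2.cvtColor(z['im'],cv2.COLOR_BGR2HSV)
    ok=(d>0)
    def rep(n,m):
        p=P[m]; 
        if len(p): print(t,n,len(p),'med',np.median(p,0).round(0),'min',np.percentile(p,3,axis=0).round(0),'max',np.percentile(p,97,axis=0).round(0))
    blue=ok&(hsv[...,0]>105)&(hsv[...,0]<120)&(hsv[...,1]>170)
    X=(P[...,0]>300)&(P[...,0]<750)&(P[...,1]<-50)&(P[...,1]>-500)
    for n,(a,b) in {'foot':(2,14),'head top':(166,178),'brk':(197,208)}.items():
        m=blue&X&(P[...,2]>a)&(P[...,2]<b); rep(n,m)
        if m.sum()>10: 
            r=cv2.minAreaRect(P[m][:,:2].astype(np.float32)); print('   rect',r)
    # red
    rep('redpin',ok&((hsv[...,0]<5)|(hsv[...,0]>174))&(hsv[...,1]>180)&X&(P[...,2]>120))
    rep('yel',ok&(hsv[...,0]>14)&(hsv[...,0]<28)&(hsv[...,1]>150)&X&(P[...,2]>150))
    rep('black',ok&(hsv[...,2]<50)&X&(P[...,2]>150)&(P[...,2]<210))
    # hook: points z 150-240 x 400..900 y -100..300, not robot
    m=ok&(P[...,2]>190)&(P[...,2]<230)&(P[...,0]>500)&(P[...,0]<900)&(P[...,1]>-100)&(P[...,1]<300)
    rep('hook',m)
    v,u=np.nonzero(m); 
    if len(u): print(u.min(),u.max(),v.min(),v.max())
E
```

```text
scene0 redpin 13 med [ 494. -238.  199.] min [ 482. -241.  197.] max [ 504. -236.  200.]
scene0 yel 20 med [ 513. -236.  199.] min [ 509. -259.  198.] max [ 516. -211.  200.]
scene0 black 38 med [ 443. -313.  189.] min [ 423. -316.  186.] max [ 462. -309.  192.]
scene0 hook 1378 med [876.  83. 200.] min [851. -51. 194.] max [899. 275. 202.]
310 418 160 253
side0 foot 86 med [ 517. -259.    8.] min [ 505. -298.    4.] max [ 636. -235.   14.]
   rect ((570.6685791015625, -268.51849365234375), (71.38963317871094, 134.4118194580078), 87.7054443359375)
side0 head top 111 med [ 571. -251.  172.] min [ 549. -278.  167.] max [ 615. -232.  176.]
   rect ((582.5848388671875, -255.75704956054688), (52.18513870239258, 69.07445526123047), 88.2298583984375)
side0 brk 28 med [ 527. -222.  202.] min [ 522. -254.  199.] max [ 531. -187.  206.]
   rect ((526.1408081054688, -219.41058349609375), (9.642756462097168, 68.70166778564453), 0.7610362768173218)
side0 redpin 16 med [ 489. -233.  198.] min [ 480. -238.  193.] max [ 500. -229.  202.]
side0 yel 60 med [ 510. -250.  194.] min [ 418. -311.  176.] max [ 518. -211.  202.]
side0 black 65 med [ 479. -250.  162.] min [ 421. -306.  152.] max [ 588. -190.  190.]
side0 hook 1467 med [865. 162. 200.] min [523. -40. 191.] max [898. 284. 206.]
100 212 124 227
```

```bash
python3 - <<'E'
from h import *
for t in ['scene0','side0']:
    z=load(t);im=z['im'].astype(int);d=z['d'];P=cloud(z)
    hsv=cv2.cvtColor(z['im'],cv2.COLOR_BGR2HSV)
    ok=(d>0)
    m=ok&(P[...,0]>535)&(P[...,0]<610)&(P[...,1]>-380)&(P[...,1]<-130)
    for n,(a,b) in {'blocktop':(22,34),'bar':(64,88),'low':(3,22)}.items():
        q=P[m&(P[...,2]>a)&(P[...,2]<b)]
        print(t,n,len(q)); 
        if len(q): print(np.percentile(q,[1,10,50,90,99],axis=0).round(0).tolist())
    # hook: grey arm between z 190..225
z=load('side0');P=cloud(z)
for (u,v) in [(187,214),(190,216),(195,219),(200,221),(205,223),(210,225),(216,226),(217,223),(194,245),(190,235),(180,250),(206,262)]:
    print(u,v,z['im'][v,u],P[v,u].round(0))
z=load('scene0');P=cloud(z)
cv2.imwrite('pics/c4.png',cv2.resize(z['im'][120:260,260:400],None,fx=4.2,fy=4.2,interpolation=3))
E
```

```text
scene0 blocktop 491
[[546.0, -348.0, 22.0], [553.0, -339.0, 25.0], [574.0, -291.0, 28.0], [591.0, -196.0, 30.0], [597.0, -180.0, 32.0]]
scene0 bar 140
[[535.0, -316.0, 65.0], [537.0, -313.0, 70.0], [573.0, -284.0, 79.0], [587.0, -257.0, 87.0], [590.0, -205.0, 88.0]]
scene0 low 224
[[536.0, -373.0, 3.0], [557.0, -348.0, 4.0], [590.0, -304.0, 12.0], [597.0, -197.0, 20.0], [604.0, -161.0, 22.0]]
side0 blocktop 240
[[545.0, -335.0, 22.0], [553.0, -289.0, 24.0], [571.0, -231.0, 28.0], [588.0, -183.0, 31.0], [595.0, -175.0, 33.0]]
side0 bar 52
[[548.0, -270.0, 67.0], [561.0, -252.0, 74.0], [570.0, -212.0, 84.0], [586.0, -200.0, 88.0], [591.0, -199.0, 88.0]]
side0 low 131
[[535.0, -360.0, 3.0], [544.0, -250.0, 3.0], [554.0, -184.0, 7.0], [592.0, -147.0, 19.0], [608.0, -131.0, 22.0]]
187 214 [47 47 53] [570. 217. 224.]
190 216 [63 69 78] [571. 207. 203.]
195 219 [124 136 149] [553. 205. 202.]
200 221 [63 69 75] [538. 199. 197.]
205 223 [63 68 74] [521. 195. 198.]
210 225 [64 68 75] [504. 192. 200.]
216 226 [60 66 73] [480. 190. 214.]
217 223 [ 62  86 110] [487. 179. 210.]
194 245 [26 25 27] [568. 216.  57.]
190 235 [24 28 29] [574. 219. 113.]
180 250 [26 51 77] [621. 238.   1.]
206 262 [11 18 36] [514. 222.  14.]
```

View pics/c4.png

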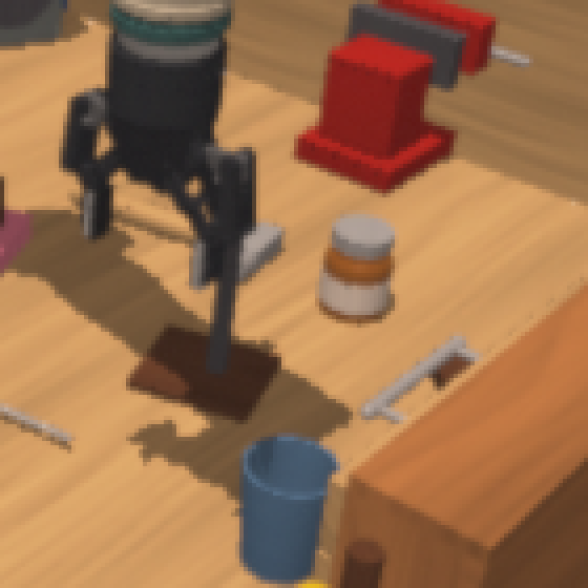

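```bash
python3 -m jog '[-60,-25,0,-21,85, -140,-55,0,-50,85, -200,-80,0,-75,85, -235,-90,0,-90,85, -235,-90,0,-90,85, -235,-90,0,-90,60, -235,-90,0,-90,45, -235,-90,0,-90,40, -235,-90,0,-90,40, -235,-90,0,-90,40, -235,-90,0,-90,40, -235,-90,0,-90,40, -235,-90,0,-90,40, -235,-90,0,-90,40, -235,-90,0,-90,40, -235,-90,0,-90,40]'
python3 - <<'E'
from h import *
grab('wrist','wrist1')
print(read_state())
E
```

```text
clock: 1.48
eef_pos: [559.9, -235.1, 404.5]
tool_rot: [3.142, -0.0, 3.139]
force: [0.4, 0.5, -0.9]
width: 40.0
{'clock': 1.5333, 'qpos': array([ 0.59407815,  0.58969609, -0.39159996,  1.63478287,  0.26051342,
        0.96924363,  1.68291512]), 'qd': array([-0.00281   , -0.00123127, -0.00101188, -0.00239919, -0.00059671,
       -0.00200736,  0.00601054]), 'tau': array([ 1.31936548e-01, -5.21988344e+01, -4.27320689e+00, -1.83801305e+01,
        1.28828507e-02,  4.14006121e-03, -1.04515610e-02]), 'eef_pos': array([ 559.98202457, -234.96886796,  404.61284518]), 'tool_rot': array([-3.14153391e+00, -2.25365319e-04,  3.13999982e+00]), 'force': array([-0.09778657, -1.15918018, -0.01961957]), 'torque': array([-0.02348501,  0.01370184, -0.00834493]), 'width': 39.803187006271926}
```

View pics/wrist1.png

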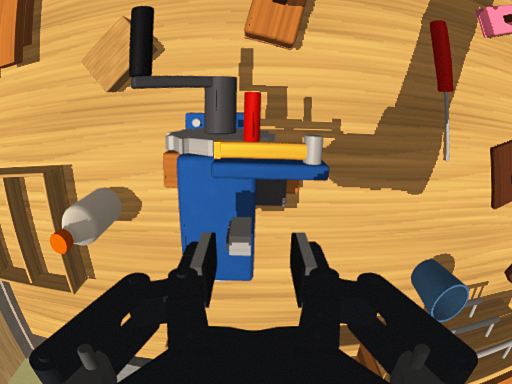

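```bash
python3 - <<'E'
from h import *
z=load('wrist1');P=cloud(z,True)
hsv=cv2.cvtColor(z['im'],cv2.COLOR_BGR2HSV);ok=z['d']>0
v,u=np.mgrid[0:384,0:512]
def rep(n,m):
    p=P[m]; c,s,a=cv2.minAreaRect(p[:,:2].astype(np.float32)); print(n,len(p),np.percentile(p,[2,50,98],axis=0).round(0).tolist(),'rect',np.round(c,1),np.round(s,1),round(a,2))
box=lambda a,b,c,d:(u>=a)&(u<=b)&(v>=c)&(v<=d)
rep('pin',ok&box(240,268,85,145)&(hsv[...,1]>180)&((hsv[...,0]<6)|(hsv[...,0]>174))&(P[...,2]>170))
rep('grip',ok&box(125,160,0,75)&(hsv[...,2]<60)&(P[...,2]>140))
blue=(hsv[...,0]>100)&(hsv[...,0]<122)&(hsv[...,1]>150)
rep('brk',ok&blue&box(200,335,150,190)&(P[...,2]>197)&(P[...,2]<208))
rep('head',ok&blue&box(170,270,150,290)&(P[...,2]>166)&(P[...,2]<178))
rep('brass',ok&box(215,310,140,162)&(hsv[...,0]>15)&(hsv[...,0]<30)&(P[...,2]>180))
rep('arm',ok&box(150,210,75,90)&(P[...,2]>120))
rep('blk',ok&box(255,300,178,210)&(P[...,2]<60)&(P[...,2]>15))
E
```

```text
pin 776 [[480.0, -241.0, 196.0], [494.0, -236.0, 199.0], [508.0, -232.0, 201.0]] rect [ 494.3 -236.5] [ 9.4 29.2] 88.5
grip 1528 [[420.0, -315.0, 183.0], [443.0, -307.0, 190.0], [465.0, -301.0, 192.0]] rect [ 441.8 -308.6] [15.1 47.3] 88.79
brk 1946 [[521.0, -260.0, 198.0], [526.0, -227.0, 203.0], [531.0, -192.0, 204.0]] rect [ 526.5 -225.7] [71.1 10.6] 88.13
head 5886 [[524.0, -290.0, 171.0], [560.0, -264.0, 173.0], [621.0, -236.0, 174.0]] rect [ 573.8 -263.1] [ 56.7 102.7] 88.52
brass 1636 [[509.0, -258.0, 192.0], [514.0, -229.0, 199.0], [521.0, -202.0, 201.0]] rect [ 515.2 -229.9] [14.  57.5] 1.12
arm 760 [[466.0, -302.0, 160.0], [471.0, -285.0, 174.0], [475.0, -266.0, 186.0]] rect [ 470.8 -284.5] [37.8 10.2] 86.51
blk 180 [[581.0, -196.0, 27.0], [588.0, -188.0, 28.0], [598.0, -180.0, 30.0]] rect [ 588.7 -187.4] [19.  16.8] 2.03
```

```bash
python3 - <<'E'
from h import *
# fit pose from correspondences press(xy)->world(xy), yaw=-90+a
A=np.array([[1,0],[-37,-49],[-24,-85],[50.5,-133]],float)
B=np.array([[573.8,-263.1],[526.5,-225.7],[494.3,-236.5],[441.8,-308.6]])
a=A-A.mean(0);b=B-B.mean(0)
th=np.arctan2((a[:,0]*b[:,1]-a[:,1]*b[:,0]).sum(),(a*b).sum()); c,s=np.cos(th),np.sin(th);M=np.array([[c,-s],[s,c]])
t=B.mean(0)-M@A.mean(0)
print(np.degrees(th),t,(A@M.T+t-B).round(1))
np.savez('press.npz',M=M,t=t,th=th)
for n,p in {'pin':(-24,-83),'up':(-62,-83),'end':(-81,-83),'grip0':(50.5,-133),'gripE':(-29,-133),'toe':(-85,0),'piv':(-62,-61),'front150':(-150,0)}.items(): print(n,(M@np.array(p)+t).round(1))
z=load('wrist1');P=cloud(z,True)
hsv=cv2.cvtColor(z['im'],cv2.COLOR_BGR2HSV);ok=z['d']>0
m=ok&(hsv[...,0]>100)&(hsv[...,0]<122)&(hsv[...,1]>150)&(abs(P[...,2]-173)<3)
r=cv2.boxPoints(cv2.minAreaRect(P[m][:,:2].astype(np.float32)));print(r)
E
```

```text
-91.80572008330245 [ 575.74201571 -262.95214943] [[ 1.9 -0.9]
 [ 1.4  1.3]
 [-2.8  0.2]
 [-0.6 -0.6]]
pin [ 493.5 -236.3]
up [ 494.7 -198.4]
end [ 495.3 -179.4]
grip0 [ 441.2 -309.2]
gripE [ 443.7 -229.8]
toe [ 578.4 -178. ]
piv [ 516.7 -199.1]
front150 [ 580.5 -113. ]
[[ 522.10925 -290.07996]
 [ 624.4425  -292.7312 ]
 [ 625.9094  -236.11359]
 [ 523.5762  -233.46234]]
```

```bash
python3 -m jog '[30,-1,0,0.8,40, 66,-1,0,1.6,40, 66,-1,10,1.6,40, 66,-1,25,1.6,40, 66,-1,45,1.6,40, 66,-1,55,1.6,40, 66,-1,55,1.6,40, 66,-1,55,1.6,40]'
python3 - <<'E'
from h import *
grab('wrist','wrist2')
E
```

```text
clock: 2.2
eef_pos: [494.2, -235.8, 349.5]
tool_rot: [3.141, -0.001, 3.114]
force: [-0.5, 0.5, 0.1]
width: 40.0
```

View pics/wrist2.png

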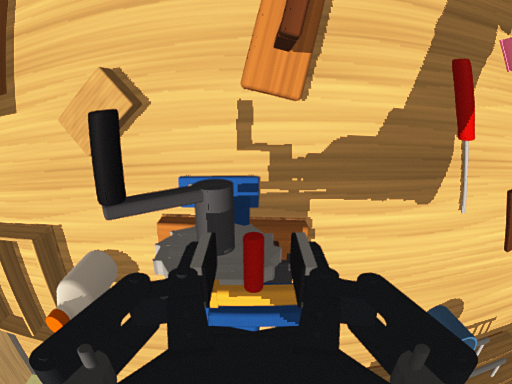

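```bash
python3 -m jog '[0,0,0,0,20, 0,0,0,0,8, 0,0,0,0,4, 0,0,0,0,0, 0,0,0,0,0, 0,0,0,0,0, 0,0,0,0,0]'
python3 -m jog '[0,0.2,-3.8,0,0, 0,0.8,-7.5,0,0, 0,1.7,-11.2,0,0, 0,3,-14.8,0,0, 0,6.6,-21.5,0,0, 0,11.5,-27.3,0,0, 0,17.5,-32,0,0, 0,24.2,-35.4,0,0, 0,31.5,-37.4,0,0, 0,39,-38,0,0, 0,46.6,-37,0,0, 0,53.8,-34.6,0,0, 0,55,-34,0,0, 0,55,-34,0,0]'
python3 - <<'E'
from h import *
grab('wrist','wrist3')
E
```

```text
clock: 2.83
eef_pos: [494.4, -235.7, 350.5]
tool_rot: [-3.141, 0.001, 3.114]
force: [0.4, 1.1, 5.8]
width: 7.8
clock: 4.0
eef_pos: [496.6, -180.3, 385.4]
tool_rot: [-3.141, 0.005, 3.115]
force: [5.9, 2.3, 0.4]
width: 7.8
```

View pics/wrist3.png

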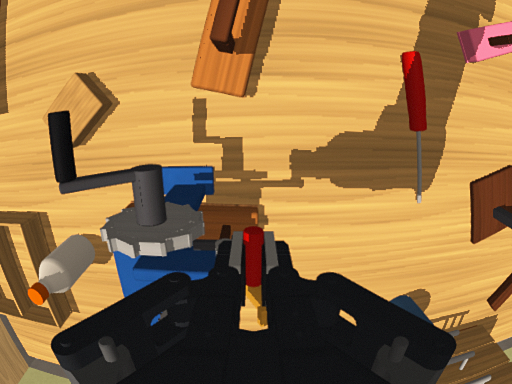

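```bash
python3 -m jog '[0,0,0,0,20, 0,0,0,0,36, 0,0,0,0,36, 0,0,-15,0,36, 0,0,-35,0,36, 15,-30,-35,0,40, 35,-65,-35,0,40, 52,-100,-35,0,40, 52,-130,-30,0,40, 52,-130,-30,0,40, 52,-130,-30,0,40]'
python3 - <<'E'
from h import *
grab('wrist','wrist4')
grab('side','side4')
E
```

```text
clock: 4.97
eef_pos: [438.6, -311.4, 412.9]
tool_rot: [3.141, -0.002, 3.109]
force: [-0.4, 0.9, 0.3]
width: 39.6
```

View pics/wrist4.png

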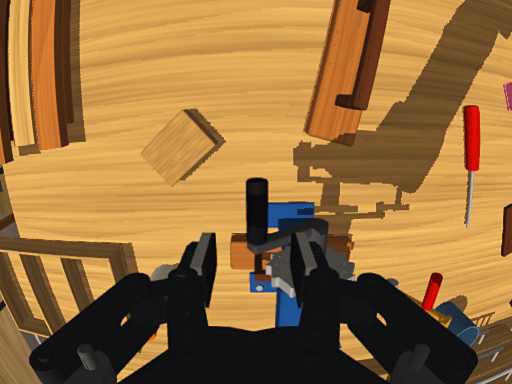

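```bash
python3 -m jog '[-2,2,20,0,40, -2,2,45,0,40, -2,2,65,0,40, -2,2,75,0,40, -2,2,75,0,40, -2,2,75,0,40]'
python3 - <<'E'
from h import *
grab('wrist','wrist5')
z=load('wrist5');P=cloud(z,True);hsv=cv2.cvtColor(z['im'],cv2.COLOR_BGR2HSV)
E
```

```text
clock: 5.57
eef_pos: [442.5, -306.7, 338.9]
tool_rot: [3.141, -0.0, 3.115]
force: [0.8, -0.7, -0.0]
width: 40.0
```

View pics/wrist5.png

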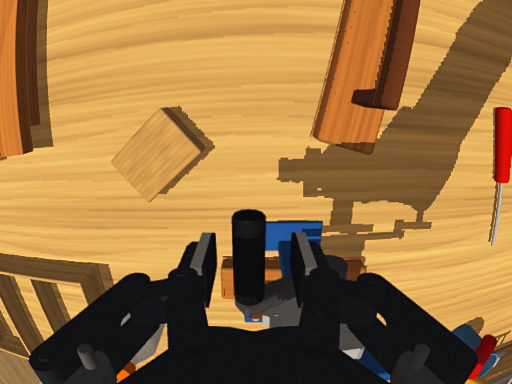

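```bash
python3 -m jog '[0,-2,0,0,30, 0,-2,0,0,15, 0,-2,0,0,8, 0,-2,0,0,8, 0,-2,0,0,8, 0,-2,0,0,8, 0,-2,0,0,8]'
python3 -m jog '[0,1.7,-2.5,0,8, 0,3.5,-4.9,0,8, 0,7.5,-9.4,0,8, 0,11.8,-13.5,0,8, 0,16.6,-17.1,0,8, 0,21.7,-20.3,0,8, 0,27.1,-22.9,0,8, 0,32.8,-24.9,0,8, 0,38.6,-26.4,0,8, 0,44.5,-27.3,0,8, 0,50.5,-27.6,0,8, 0,56.5,-27.3,0,8, 0,62.4,-26.4,0,8, 0,68.2,-24.9,0,8, 0,73.9,-22.9,0,8, 0,77,-21.5,0,8, 0,79,-20.5,0,8, 0,79,-20.5,0,8, 0,79,-20.5,0,8]'
python3 - <<'E'
from h import *
grab('wrist','wrist6')
grab('side','side6')
im=load('side6')['im'];cv2.imwrite('pics/c6.png',cv2.resize(im[90:220,220:370],None,fx=5,fy=4.5,interpolation=3))
E
```

```text
clock: 6.2
eef_pos: [442.4, -308.9, 340.1]
tool_rot: [3.141, 0.002, 3.114]
force: [-0.4, 3.1, 4.6]
width: 14.3
clock: 7.78
eef_pos: [444.6, -232.0, 362.5]
tool_rot: [-3.136, 0.004, 3.114]
force: [-3.6, -1.7, 19.6]
width: 13.7
```

View pics/wrist6.png

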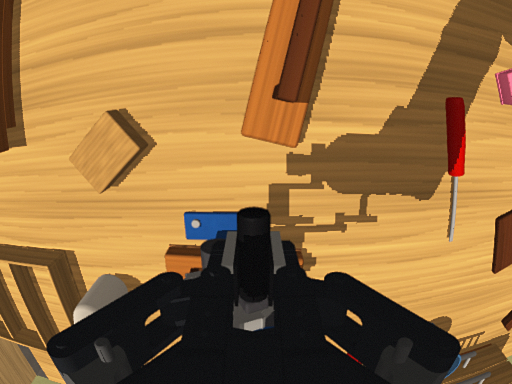

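View pics/c6.png

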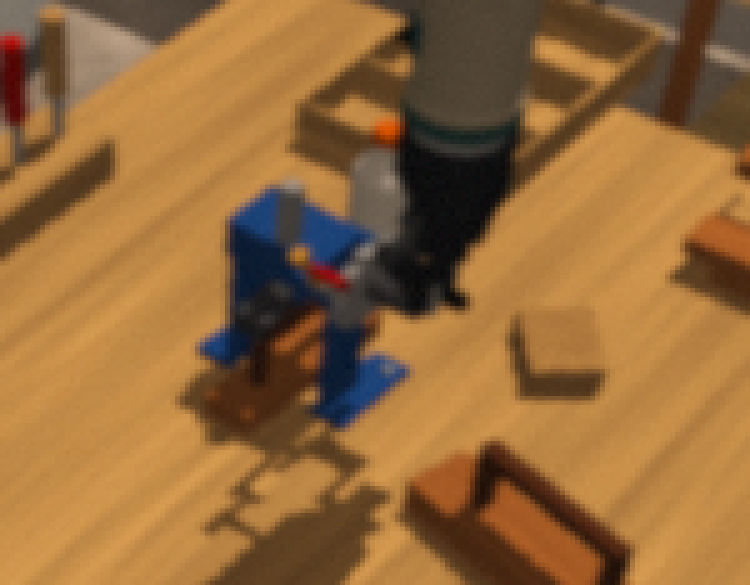

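```bash
python3 -m jog '[0,0,0,0,25, 0,0,0,0,40, 0,0,0,0,40, 0,0,-25,0,40, 0,0,-60,0,40, 0,0,-90,0,40, -25,30,-90,15,60, -60,70,-90,35,60, -100,110,-90,60,60, -130,146,-80,90,60, -130,146,-60,90,60, -130,146,-60,90,60, -130,146,-60,90,60, -130,146,-60,90,60, -130,146,-60,90,60, -130,146,-60,90,60]'
python3 - <<'E'
from h import *
print(read_state()['eef_pos'],read_state()['width'])
grab('wrist','wrist7')
E
```

```text
clock: 9.22
eef_pos: [578.1, -87.9, 418.6]
tool_rot: [-3.14, -0.001, 1.865]
force: [0.3, 0.4, -0.0]
width: 60.0
[578.07159424 -87.89167259 418.61317073] 59.96473607624438
```

View pics/wrist7.png

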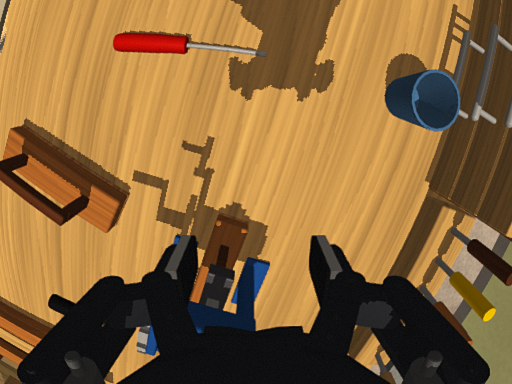

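```bash
python3 -m jog '[0,0,0,7,60, 0,0,0,14,60, 0,0,0,18.5,60, 0,0,0,18.5,60, 0,0,0,18.5,60]'
python3 - <<'E'
from h import *
grab('wrist','wrist8')
z=load('wrist8');P=cloud(z,True);d=np.load('press.npz');M=d['M'];t=d['t']
Q=P.copy();Q[...,:2]=(P[...,:2]-t)@M
m=(z['d']>0)&(abs(Q[...,1])<32)&(Q[...,0]<0)&(Q[...,0]>-150)
for n,(a,b) in {'top':(24,33),'post/bar':(40,90),'foot':(92,125)}.items():
    k=m&(Q[...,2]>a)&(Q[...,2]<b);q=Q[k];v,u=np.nonzero(k)
    print(n,len(q),np.percentile(q,[1,10,50,90,99],axis=0).round(1).tolist(),u.min(),u.max(),v.min(),v.max())
k=m&(abs(Q[...,2]-28)<3);c=cv2.boxPoints(cv2.minAreaRect(Q[k][:,:2].astype(np.float32)));print(c)
cv2.imwrite('pics/c8.png',cv2.resize(z['im'][180:330,130:330],None,fx=4,fy=4,interpolation=3))
E
```

```text
clock: 9.68
eef_pos: [578.1, -88.0, 419.0]
tool_rot: [-3.141, -0.0, 1.552]
force: [-0.3, 0.7, 0.6]
width: 60.2
top 1279 [[-85.0, -24.8, 25.0], [-81.1, -21.5, 27.5], [-56.7, -3.9, 28.8], [-22.3, 15.6, 29.8], [-5.2, 19.0, 30.6]] 236 268 226 279
post/bar 157 [[-52.9, -7.5, 41.0], [-52.5, -7.0, 45.5], [-51.7, -2.2, 63.1], [-51.0, 2.8, 79.4], [-50.0, 3.0, 81.6]] 248 256 253 270
foot 1043 [[-61.1, -15.7, 97.4], [-60.2, -13.2, 104.6], [-45.4, -0.9, 115.6], [-23.9, 10.7, 116.7], [-13.1, 13.5, 122.4]] 240 266 271 312
[[-86.1979     -24.037107  ]
 [ -0.33194575 -25.345858  ]
 [  0.3397293   18.722044  ]
 [-85.52622     20.030794  ]]
```

View pics/c8.png

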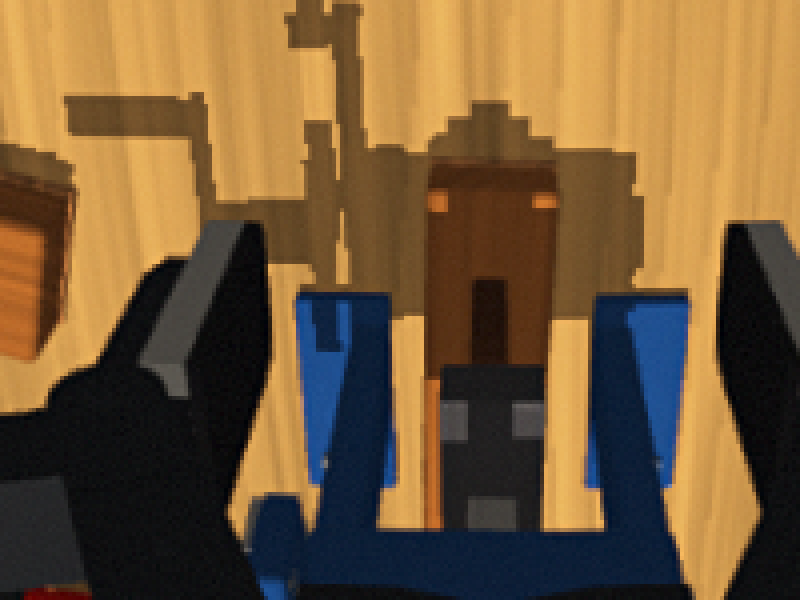

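```bash
python3 - <<'E'
from h import *
print(read_state()['qpos'].round(2))
z=load('wrist1');P=cloud(z,True);d=np.load('press.npz');M=d['M'];t=d['t']
Q=P.copy();Q[...,:2]=(P[...,:2]-t)@M
for u,v in [(62,240),(70,230),(85,220),(100,210),(30,200),(75,260),(170,170)]: print((u,v),P[v,u].round(0),Q[v,u].round(0))
for tg in ['scene0']:
    z=load(tg);P=cloud(z);Q=P.copy();Q[...,:2]=(P[...,:2]-t)@M
    for u,v in [(161,291),(166,315),(166,305),(137,270),(195,283)]: print((u,v),P[v,u].round(0),Q[v,u].round(0))
E
```

```text
[ 0.11  0.52 -0.01  1.69  0.    0.94  0.08]
(62, 240) [ 617. -442.  132.] [178.  47. 132.]
(70, 230) [ 615. -444.  110.] [180.  45. 110.]
(85, 220) [ 611. -433.   90.] [169.  40.  90.]
(100, 210) [ 610. -428.   59.] [164.  39.  59.]
(30, 200) [ 617. -602.    6.] [337.  52.   6.]
(75, 260) [ 713. -521.   20.] [253. 145.  20.]
(170, 170) [ 567. -337.   30.] [75. -6. 30.]
(161, 291) [1203. -749.  799.] [466. 642. 799.]
(166, 315) [ 647. -461.   67.] [196.  77.  67.]
(166, 305) [ 640. -454.   91.] [189.  71.  91.]
(137, 270) [ 429. -414.   30.] [ 156. -142.   30.]
(195, 283) [ 586. -330.   31.] [66. 12. 31.]
```

```bash
python3 -m jog '[0,0,-21,7,60, 0,0,-25,14,40, -10,0,-25,21,20, -30,0,-25,28,0, -55,0,-25,35,0, -80,0,-25,42,0, -105,0,-25,49,0, -130,0,-25,56,0, -155,0,-25,63,0, -180,0,-25,70,0, -205,0,-25,77,0, -230,0,-25,84,0, -250,-2,-25,91,0, -270,-2,-25,98,0, -285,-3,-25,105,0, -285,-3,-25,112,0, -285,-3,-25,119,0, -285,-3,-25,126,0, -285,-3,-25,133,0, -285,-3,-25,140,0]'
python3 - <<'E'
from cell import *
s=read_state();print(s['qpos'].round(2),s['tool_rot'])
E
```

```text
clock: 11.4
eef_pos: [568.5, -373.2, 443.7]
tool_rot: [-3.141, 0.001, -0.899]
force: [0.3, 0.2, -0.0]
width: -0.1
[ 0.2   0.72  0.65  1.38 -0.45  1.19 -1.57] [-3.14122800e+00  1.10800265e-03 -8.99177475e-01]
```

```bash
python3 -m jog '[0,0,0,7,0, 0,0,0,14,0, 0,0,0,21,0, 0,0,0,28,0, 0,0,0,35,0, 0,0,0,40,0, 0,0,0,40,0, 0,0,0,40,0]'
python3 - <<'E'
from h import *
s=read_state();print(s['qpos'].round(2),s['tool_rot'],s['eef_pos'])
grab('wrist','wrist9')
z=load('wrist9');P=cloud(z,True);d=np.load('press.npz');M=d['M'];t=d['t']
Q=P.copy();Q[...,:2]=(P[...,:2]-t)@M
m=(z['d']>0)&(abs(Q[...,1])<32)&(Q[...,0]<150)&(Q[...,0]>32)
k=m&(abs(Q[...,2]-28)<4);c=cv2.boxPoints(cv2.minAreaRect(Q[k][:,:2].astype(np.float32)));print(c)
E
```

```text
clock: 12.07
eef_pos: [568.6, -373.0, 443.7]
tool_rot: [3.141, 0.001, -1.59]
force: [-0.6, -0.2, -0.2]
width: -0.1
[ 0.12  0.77  0.83  1.39 -0.58  1.24 -2.16] [ 3.14083565e+00  6.24521072e-04 -1.58975890e+00] [ 568.61510804 -373.02237451  443.68572117]
[[ 31.498924 -27.652472]
 [ 85.7998   -28.509745]
 [ 86.51021   16.488588]
 [ 32.209335  17.345861]]
```

View pics/wrist9.png

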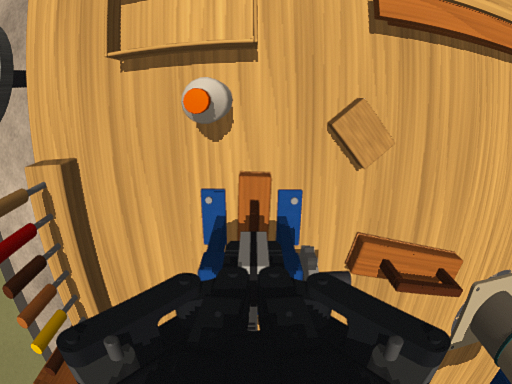

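```bash
python3 -m jog '[0,1.5,20,-0.5,0, 0,1.5,50,-0.5,0, 0,1.5,80,-0.5,0, 0,1.5,110,-0.5,0, 0,1.5,140,-0.5,0, 0,1.5,170,-0.5,0, 0,1.5,200,-0.5,0, 0,1.5,225,-0.5,0, 0,1.5,245,-0.5,0, 0,1.5,258,-0.5,0, 0,1.5,258,-0.5,0, 0,1.5,258,-0.5,0]'
python3 - <<'E'
from h import *
grab('scene','scene10')
im=load('scene10')['im'];cv2.imwrite('pics/c10.png',cv2.resize(im[130:330,110:290],None,fx=4,fy=3,interpolation=3))
grab('wrist','wrist10')
E
```

```text
clock: 13.12
eef_pos: [567.0, -373.3, 186.2]
tool_rot: [3.141, 0.0, -1.584]
force: [0.2, -0.1, 0.2]
width: -0.1
```

View pics/c10.png

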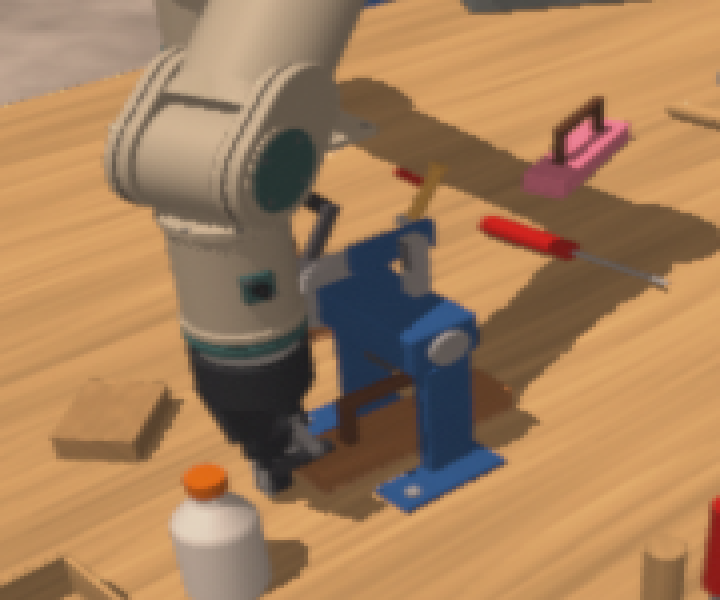

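View pics/wrist10.png

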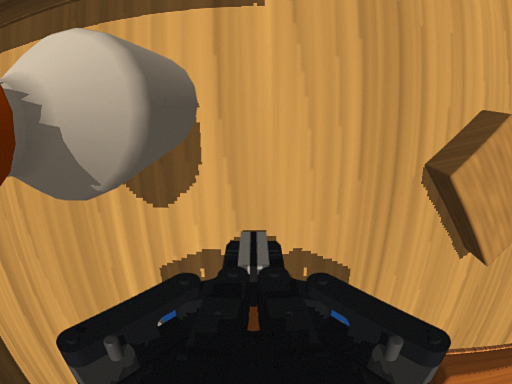

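```bash
python3 -m jog '[-5,0,0,0,0, -10,0,0,0,0, -13,0,0,0,0, -16,0,0,0,0, -19,0,0,0,0, -22,0,0,0,0, -22,0,0,0,0]'; python3 -m jog '[-3,0,0,0,0, -6,0,0,0,0, -9,0,0,0,0, -12,0,0,0,0, -15,0,0,0,0, -15,0,0,0,0]'; python3 - <<'E'
from h import *
grab('side','side11')
im=load('side11')['im'];cv2.imwrite('pics/c11.png',cv2.resize(im[90:220,220:370],None,fx=5,fy=4.5,interpolation=3))
E
```

```text
clock: 13.8
eef_pos: [567.6, -351.2, 186.8]
tool_rot: [-3.141, -0.002, -1.585]
force: [0.1, -1.6, 2.5]
width: -0.0
clock: 14.3
eef_pos: [567.8, -335.2, 186.1]
tool_rot: [3.142, 0.001, -1.585]
force: [0.7, -3.7, 2.4]
width: 0.0
```

View pics/c11.png

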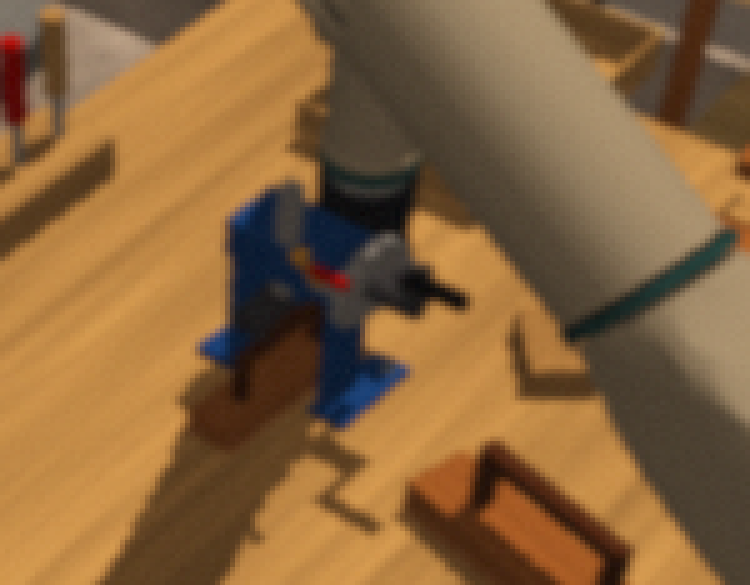

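```bash
python3 -m jog '[12,0,0,0,0, 30,0,-10,0,0, 30,0,-35,0,0, 30,0,-65,0,0, 30,0,-100,0,0, 30,0,-140,0,0, 30,0,-175,0,0, 30,0,-210,0,0, 30,0,-240,0,0, 30,0,-262,-7,0, 10,0,-262,-14,0, -20,0,-262,-21,0, -50,0,-262,-28,0, -80,-2,-262,-35,0, -105,-2,-262,-42,0, -130,-4,-262,-49,20, -155,-4,-262,-56,40, -180,-6,-262,-63,60, -200,-6,-262,-70,70, -225,-6,-262,-77,70]'
python3 - <<'E'
from cell import *
s=read_state();print(s['qpos'].round(2),s['tool_rot'])
E
```

```text
clock: 16.02
eef_pos: [576.4, -110.2, 447.5]
tool_rot: [-3.141, 0.003, -0.235]
force: [-0.1, 0.1, -0.1]
width: 60.3
[-0.18  0.54  0.52  1.65 -0.3   1.03 -1.38] [-3.14138396  0.00345475 -0.23534809]
```

```bash
python3 -m jog '[0,0,0,-7,70, 0,0,0,-14,70, 0,0,0,-21,70, 0,0,0,-28,70, 0,0,0,-35,70, 0,0,0,-42,70, 0,0,0,-49,70, 0,0,0,-56,70, 0,0,0,-63,70, 0,0,0,-70,70, 0,0,0,-77,70, 0,0,0,-84,70, 0,0,5,-91,70, 0,0,15,-98,70, 0,0,25,-102,70, 0,0,30,-102,70, 0,0,30,-102,70]'
python3 - <<'E'
from h import *
s=read_state();print(s['qpos'].round(2))
grab('wrist','wrist12')
z=load('wrist12');P=cloud(z,True);d=np.load('press.npz');M=d['M'];t=d['t']
Q=P.copy();Q[...,:2]=(P[...,:2]-t)@M
m=(z['d']>0)&(abs(Q[...,1])<34)&(Q[...,0]<-40)&(Q[...,0]>-150)
for nm,W in (('press',Q),('world',P)):
    k=m&(abs(Q[...,2]-28)<3);c=cv2.boxPoints(cv2.minAreaRect(W[k][:,:2].astype(np.float32)));print(nm,c)
E
```

```text
clock: 17.43
eef_pos: [576.1, -111.1, 416.4]
tool_rot: [-3.137, -0.001, 1.537]
force: [-0.6, -0.2, 0.6]
width: 69.9
[ 0.12  0.52  0.03  1.68 -0.02  0.94  0.13]
press [[-109.64008   -24.641851]
 [ -40.12202   -26.076612]
 [ -39.20864    18.178843]
 [-108.7267     19.613604]]
world [[ 550.9426  -222.02838]
 [ 595.14734 -224.33585]
 [ 598.772   -154.89749]
 [ 554.56726 -152.59003]]
```

View pics/wrist12.png

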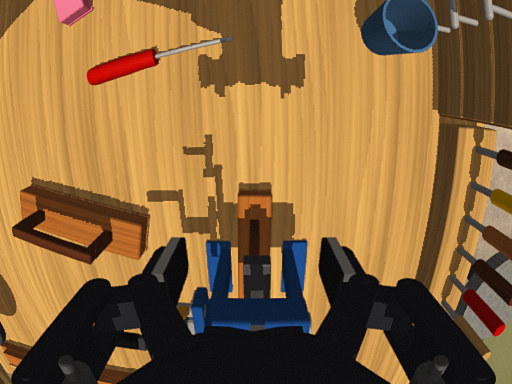

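```bash
python3 -m jog '[-8,2,20,1,70, -15,2,50,1,70, -20,2,80,1,70, -20,2,110,1,70, -20,2,140,1,70, -20,2,170,1,70, -20,2,200,1,70, -20,2,220,1,70, -20,2,231,1,70, -20,2,231,1,70, -26,2,231,1,70, -32,2,231,1,70, -38,2,231,1,70, -43,2,231,1,70, -46,2,231,1,70, -46,2,231,1,70]'
python3 - <<'E'
from h import *
grab('wrist','wrist13')
E
```

```text
clock: 18.82
eef_pos: [577.4, -158.8, 188.0]
tool_rot: [3.14, 0.001, 1.519]
force: [0.5, -0.2, -0.0]
width: 70.2
```

View pics/wrist13.png

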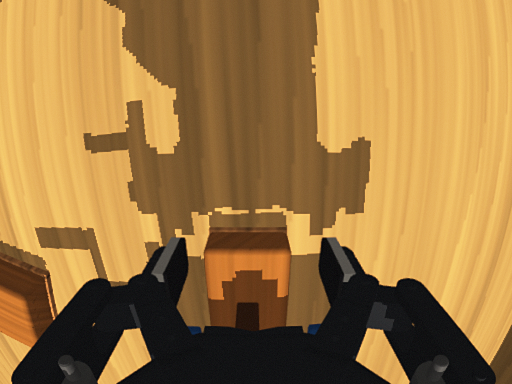

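```bash
python3 -m jog '[0,-1,3,0,55, 0,-1,3,0,45, 0,-1,3,0,38, 0,-1,3,0,38, 0,-1,3,0,38, 0,-1,3,0,38, 0,-1,3,0,38]'
python3 -m jog '[3,0,0,0,38, 8,0,0,0,38, 14,0,0,0,38, 20,0,0,0,38, 27,0,0,0,38, 34,0,0,0,38, 41,0,0,0,38, 48,0,0,0,38, 55,0,0,0,38, 62,0,0,0,38, 69,0,0,0,38, 76,0,0,0,38, 84,0,0,0,38, 92,0,0,0,38, 100,0,0,0,38, 107,0,0,0,38, 110,0,0,0,38, 110,0,0,0,38]'
python3 - <<'E'
from h import *
grab('wrist','wrist14')
E
```

```text
clock: 19.45
eef_pos: [576.1, -156.7, 184.2]
tool_rot: [-3.141, -0.001, 1.521]
force: [-2.6, 2.0, 3.3]
width: 43.2
clock: 20.95
eef_pos: [581.9, -45.4, 184.2]
tool_rot: [-3.141, -0.002, 1.523]
force: [-0.8, 2.0, 0.8]
width: 43.3
```

View pics/wrist14.png

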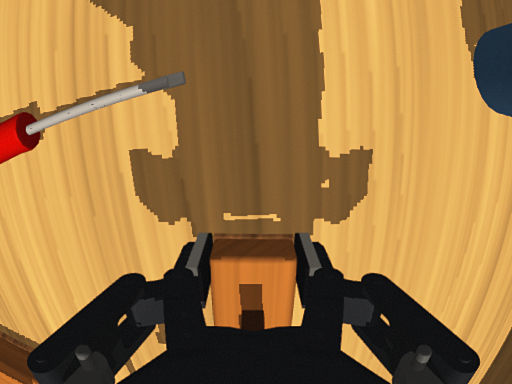

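```bash
python3 -m jog '[0,0,0,0,55, 0,0,0,0,70, 0,0,0,0,70, 0,0,0,0,70, 0,0,0,0,70, 0,0,0,0,70, 0,0,-15,0,70, 0,0,-45,0,70, 0,0,-80,0,70, 0,0,-120,0,70, 0,0,-160,0,70, 0,0,-200,0,60, 0,0,-235,0,50, 0,0,-235,0,40, 0,0,-235,0,40]'
python3 - <<'E'
from h import *
print(read_state()['eef_pos'])
grab('wrist','wrist15')
z=load('wrist15');P=cloud(z,True)
m=(z['d']>0)&(abs(P[...,0]-578)<50)&(P[...,1]>-200)&(P[...,1]<0)
k=m&(abs(P[...,2]-28)<4);r=cv2.minAreaRect(P[k][:,:2].astype(np.float32));print(cv2.boxPoints(r))
k=m&(abs(P[...,2]-80)<5);print(k.sum());r=cv2.minAreaRect(P[k][:,:2].astype(np.float32));print(cv2.boxPoints(r),np.median(P[k],0))
E
```

```text
clock: 22.25
eef_pos: [582.2, -47.5, 421.6]
tool_rot: [3.136, -0.0, 1.521]
force: [-0.1, -0.4, -0.7]
width: 40.0
[582.21536393 -47.45221828 421.6474942 ]
[[ 551.8771   -199.46315 ]
 [ 596.88245  -202.08629 ]
 [ 606.1022    -43.90216 ]
 [ 561.0968    -41.279022]]
854
[[ 569.7343   -179.09422 ]
 [ 581.65045  -179.7949  ]
 [ 587.7452    -76.14473 ]
 [ 575.82904   -75.444046]] [ 578.71382821 -121.91853917   80.65900322]
```

View pics/wrist15.png

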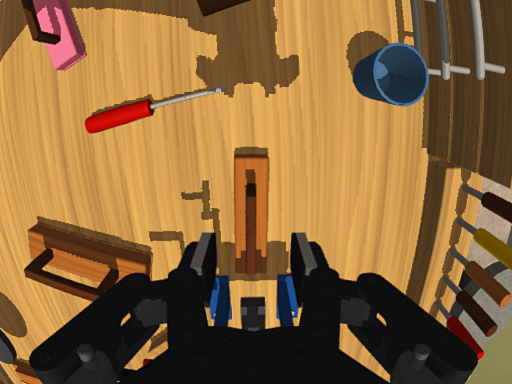

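```bash
python3 -m jog '[30,-12,-10,0,40, 70,-30,-10,0,40, 110,-45,-10,0,40, 140,-55,-10,0,40, 154,-60,-10,0,40, 154,-60,-10,0,40, 154,-60,-10,0,40]'
python3 - <<'E'
from h import *
print(read_state()['eef_pos'])
grab('wrist','wrist16')
z=load('wrist16');P=cloud(z,True)
m=(z['d']>0)&(abs(P[...,0]-530)<90)&(P[...,1]>120)&(P[...,1]<300)
for a,b in [(196,206),(207,216),(217,228),(8,16)]:
    k=m&(P[...,2]>a)&(P[...,2]<b);print(a,k.sum())
    if k.sum()>5:
        r=cv2.minAreaRect(P[k][:,:2].astype(np.float32));print(cv2.boxPoints(r).round(1).tolist(),np.median(P[k],0).round(1),np.round(r[1],1))
E
```

```text
clock: 22.88
eef_pos: [528.9, 110.0, 427.6]
tool_rot: [-3.138, 0.001, 1.524]
force: [0.3, 0.1, 0.3]
width: 40.2
[528.9044876  110.02579962 427.57676747]
196 3154
[[484.29998779296875, 189.89999389648438], [489.20001220703125, 174.10000610351562], [582.5, 203.0], [577.5999755859375, 218.89999389648438]] [530.  195.4 200.9] [97.7 16.6]
207 367
[[481.5, 188.6999969482422], [486.29998779296875, 173.39999389648438], [585.7000122070312, 204.1999969482422], [581.0, 219.5]] [488.4 184.4 212.7] [104.1  16. ]
217 695
[[567.0999755859375, 215.60000610351562], [571.7999877929688, 200.0], [587.5, 204.8000030517578], [582.7999877929688, 220.39999389648438]] [576.8 209.9 222.6] [16.4 16.3]
8 4087
[[500.20001220703125, 238.8000030517578], [530.4000244140625, 142.6999969482422], [635.5999755859375, 175.6999969482422], [605.4000244140625, 271.79998779296875]] [565.3 193.7  12.8] [110.3 100.7]
```

View pics/wrist16.png

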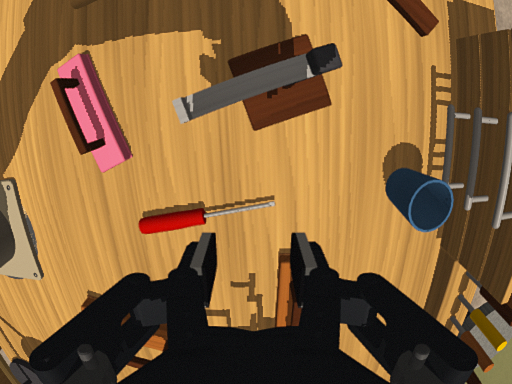

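```bash
python3 -m jog '[-30,10,0,0.7,40, -65,20,0,0.7,40, -105,32,0,0.7,40, -145,44,0,0.7,40, -180,54,10,0.7,40, -209,61,30,0.7,40, -209,61,60,0.7,40, -209,61,95,0.7,40, -209,61,130,0.7,40, -209,61,160,0.7,40, -209,61,180,0.7,40, -209,61,180,0.7,40]'
python3 - <<'E'
from h import *
print(read_state()['eef_pos'],read_state()['tool_rot'])
grab('wrist','wrist17')
E
```

```text
clock: 23.93
eef_pos: [577.5, -104.4, 244.2]
tool_rot: [-3.132, 0.001, 1.506]
force: [-0.6, -0.2, -0.5]
width: 40.2
[ 577.48125476 -104.44111722  244.17223664] [-3.13172683e+00  5.38310435e-04  1.50572108e+00]
```

View pics/wrist17.png

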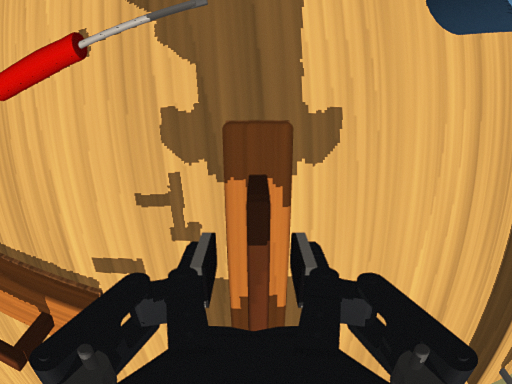

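```bash
python3 -m jog '[2.5,2.5,8,0,40, 2.5,2.5,15,0,40, 2.5,2.5,15,0,30, 2.5,2.5,15,0,15, 2.5,2.5,15,0,4, 2.5,2.5,15,0,4, 2.5,2.5,15,0,4, 2.5,2.5,15,0,4, 2.5,2.5,15,0,4]'
python3 -m jog '[0,0,-5,0,4, 0,0,-15,0,4, 0,0,-30,0,4, 0,0,-30,0,4]'
python3 - <<'E'
from h import *
print(read_state()['eef_pos'],read_state()['tool_rot'])
grab('wrist','wrist18')
E
```

```text
clock: 24.73
eef_pos: [582.8, -99.9, 234.7]
tool_rot: [3.141, -0.0, 1.509]
force: [-2.1, 0.4, 1.8]
width: 10.8
clock: 25.07
eef_pos: [583.9, -100.3, 266.9]
tool_rot: [3.137, 0.0, 1.509]
force: [0.7, -0.2, -3.8]
width: 10.8
[ 583.86506244 -100.27356832  266.93037537] [3.13674859e+00 4.59876255e-04 1.50890554e+00]
```

View pics/wrist18.png

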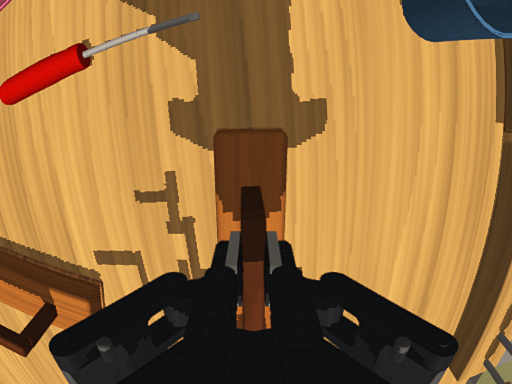

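```bash
python3 -m jog '[0,0,-20,0,4, 0,0,-50,0,4, 0,0,-85,0,4, 5,-10,-115,0,4, 15,-30,-125,0,4, 30,-55,-125,-4,4, 50,-80,-125,-8,4, 75,-110,-125,-12,4, 100,-140,-125,-16,4, 120,-162,-125,-20.7,4, 140,-163,-125,-20.7,4, 165,-164,-125,-20.7,4, 190,-166,-125,-20.7,4, 215,-168,-125,-20.7,4, 240,-170,-125,-20.7,4, 265,-171,-125,-20.7,4, 278,-172,-125,-20.7,4, 284,-172,-125,-20.7,4, 284,-172,-125,-20.7,4, 284,-172,-125,-20.7,4]'
python3 - <<'E'
from h import *
print(read_state()['eef_pos'],read_state()['tool_rot'])
grab('wrist','wrist19');grab('side','side19');grab('scene','scene19')
z=load('wrist19');P=cloud(z,True);T=read_state()['eef_pos']
m=(z['d']>0)&(np.hypot(P[...,0]-T[0],P[...,1]-T[1])<120)
for a,b in [(150,193),(205,250)]:
    k=m&(P[...,2]>a)&(P[...,2]<b);print(k.sum(),np.median(P[k],0).round(1),np.percentile(P[k][:,2],[5,50,95]).round(1))
im=load('side19')['im'];cv2.imwrite('pics/c19.png',cv2.resize(im[120:320,120:320],None,fx=3.5,fy=3,interpolation=3))
E
```

```text
clock: 26.78
eef_pos: [428.5, 193.2, 388.9]
tool_rot: [-3.14, 0.001, 1.87]
force: [0.5, -0.2, -2.9]
width: 10.5
[428.46626594 193.24737349 388.87293131] [-3.14047415e+00  9.20485935e-04  1.86998079e+00]
6422 [417.2 226.1 187.8] [176.8 187.8 192.6]
4895 [428.2 200.6 233. ] [212.5 233.  245.6]
```

View pics/wrist19.png

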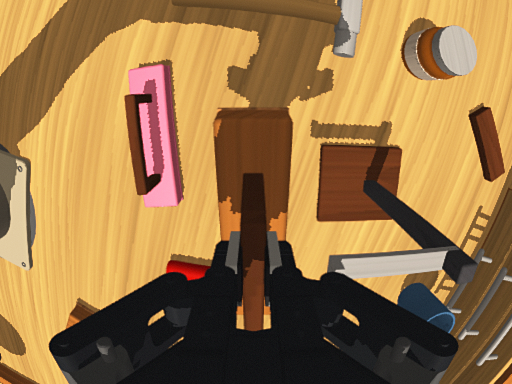

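View pics/c19.png

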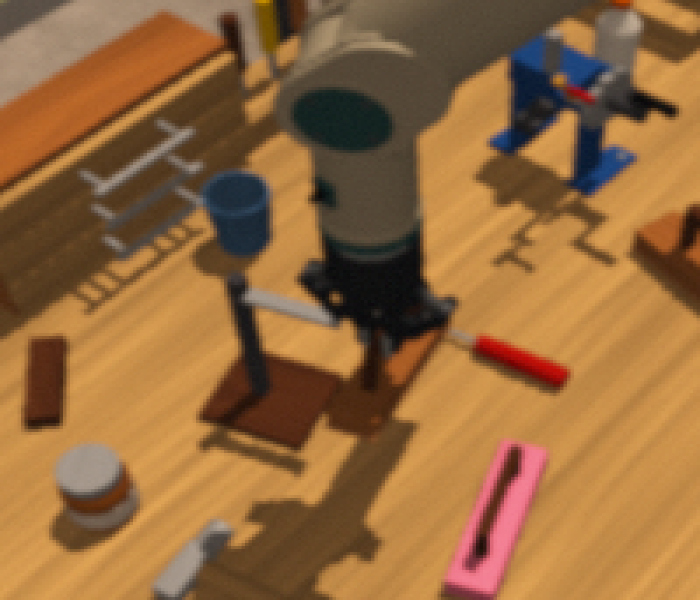

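View pics/scene19.png

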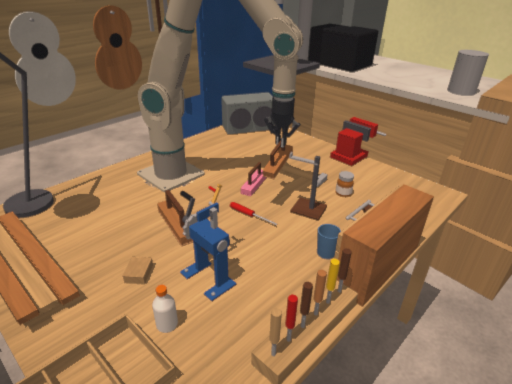

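```bash
python3 - <<'E'
from h import *
z=load('wrist19');P=cloud(z,True)
s=np.array([529.5,195.4]);a=np.radians(17.2);H=np.array([[np.cos(a),np.sin(a)],[-np.sin(a),np.cos(a)]])
for n,(u,v) in {'bar toe-end':(255,180),'bar':(255,200),'bar2':(255,222),'bar3':(254,305),'bl':(232,130),'br':(278,130),'toeL':(224,115),'toeR':(283,115),'blr':(282,220),'bll':(226,220),'arm':(390,262),'tip':(334,265)}.items():
    p=P[v,u];print(n,p.round(1),(H@(p[:2]-s)).round(1))
print('tcp',H@(read_state()['eef_pos'][:2]-s))
E
```

```text
bar toe-end [421.  223.5 198.8] [-95.4  58.9]
bar [422.2 219.2 219.7] [-95.4  54.5]
bar2 [423.3 215.6 238.1] [-95.5  50.7]
bar3 [439.4 162.2 228.2] [-95.9  -5. ]
bl [400.6 245.9 193.5] [-108.2   86.4]
br [425.2 253.5 192.8] [-82.5  86.3]
toeL [393.6 252.4 188.8] [-113.    94.6]
toeR [425.7 262.3 188.8] [-79.4  94.6]
blr [447.3 198.2 181.4] [-77.7  27. ]
bll [412.4 187.9 182.5] [-114.    27.4]
arm [524.4 196.7 200.5] [-4.5  2.8]
tip [482.3 188.9 207.6] [-47.    7.7]
tcp [-97.13001396  27.17577073]
```

```bash
python3 -m jog '[0,0,-3,0,4, 0,0,-5,0,4, 0,5,-5,0,4, 0,13,-5,0,4, 0,22,-5,0,4, 0,31,-5,0,4, 0,40,-5,0,4, 0,49,-5,0,4, 0,58,-5,0,4, 0,67,-5,0,4, 0,76,-5,0,4, 0,85,-5,0,4, 0,92,-5,0,4, 0,95,-5,0,4, 0,95,-5,0,4]'
python3 - <<'E'
from h import *
grab('wrist','wrist20')
z=load('wrist20');P=cloud(z,True)
s=np.array([529.5,195.4]);a=np.radians(17.2);H=np.array([[np.cos(a),np.sin(a)],[-np.sin(a),np.cos(a)]])
for v in (200,210,220,225,300,305,310):
    p=P[v,255];print(v,p.round(1),(H@(p[:2]-s)).round(1))
grab('side','side20');im=load('side20')['im'];cv2.imwrite('pics/c20.png',cv2.resize(im[140:290,130:310],None,fx=4,fy=4,interpolation=3))
E
```

```text
clock: 28.18
eef_pos: [520.0, 222.3, 394.1]
tool_rot: [3.141, -0.0, 1.87]
force: [0.4, 0.3, -2.6]
width: 10.7
200 [513.9 248.6 225. ] [ 0.8 55.4]
210 [514.4 246.8 234.1] [ 0.8 53.6]
220 [514.8 245.4 242.5] [ 0.7 52.1]
225 [515.3 243.9 244.3] [ 0.7 50.5]
300 [530.1 196.4 234.9] [0.9 0.8]
305 [531.6 191.7 233.4] [ 0.9 -4.1]
310 [532.9 187.4 232.5] [ 0.9 -8.7]
```

View pics/wrist20.png

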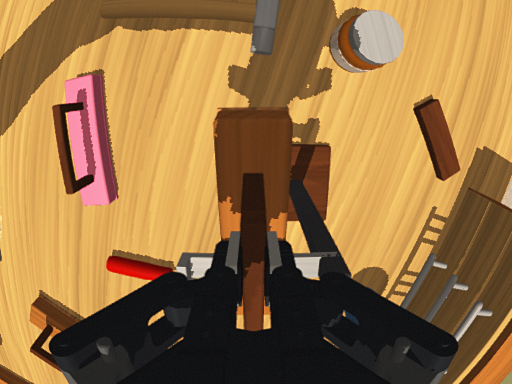

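View pics/c20.png

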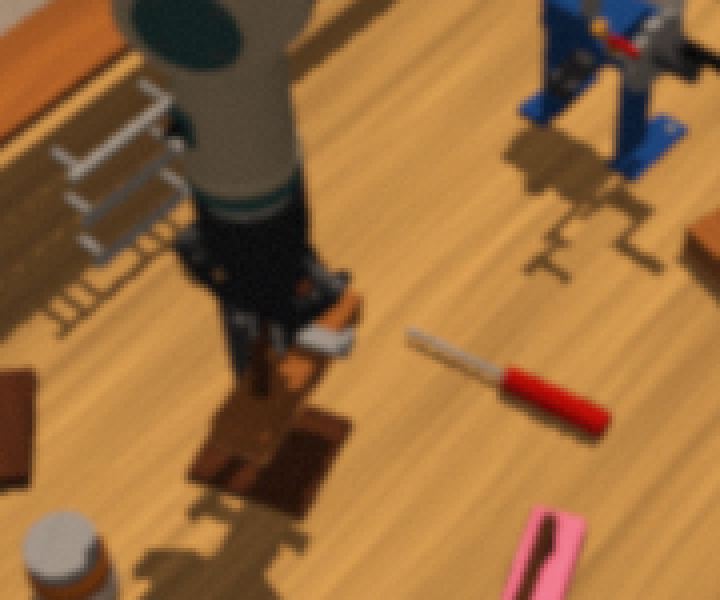

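```bash
python3 -m jog '[0,0,4,0,4, 0,0,9,0,4, 0,0,14,0,4, 0,0,18,0,4, 0,0,20,0,4, 0,0,20,0,4]'; python3 -m jog '[0,0,1,0,4, 0,0,2,0,4, 0,0,2,0,4]'
```

```text
clock: 28.78
eef_pos: [519.0, 222.1, 374.1]
tool_rot: [-3.14, 0.0, 1.87]
force: [-2.3, 0.9, -0.9]
width: 10.4
clock: 29.03
eef_pos: [519.0, 222.2, 373.4]
tool_rot: [-3.142, -0.0, 1.87]
force: [-6.1, -0.7, 8.5]
width: 10.6
```

```bash
python3 -m jog '[0,0,0,0,14, 0,0,0,0,18, 0,0,0,0,24, 0,0,0,0,32, 0,0,0,0,40, 0,0,0,0,40, 0,0,0,0,40, 0,0,0,0,40]'
python3 - <<'E'
from h import *
grab('wrist','wrist21')
E
```

```text
clock: 29.7
eef_pos: [519.4, 222.1, 372.2]
tool_rot: [3.142, -0.0, 1.87]
force: [0.9, 0.7, 0.2]
width: 40.0
```

View pics/wrist21.png

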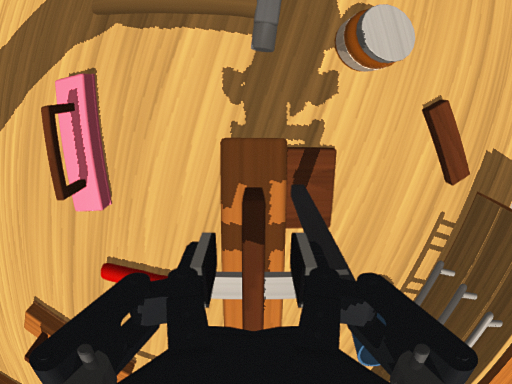

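Block hangs with the bar across the arm, fingers clear on both sides. Rising straight up and backing off.

```bash
python3 -m jog '[0,0,-6,0,40, 0,0,-15,0,40, 0,0,-30,0,40, 0,0,-50,0,40, 0,0,-75,0,40, 0,0,-100,0,40, -30,0,-110,0,40, -65,0,-110,0,40, -100,0,-110,0,40, -100,0,-110,0,40, -100,0,-110,0,40, -100,0,-110,0,40, -100,0,-110,0,40]'
python3 - <<'E'
from h import *
grab('wrist','wrist22');grab('side','side22')
z=load('wrist22');P=cloud(z,True)
s=np.array([529.5,195.4]);a=np.radians(17.2);H=np.array([[np.cos(a),np.sin(a)],[-np.sin(a),np.cos(a)]])
Q=P.copy();Q[...,:2]=(P[...,:2]-s)@H.T
m=(z['d']>0)&(abs(Q[...,0])<60)&(abs(Q[...,1])<120)&(Q[...,2]>205)&(Q[...,2]<219)&(abs(Q[...,0])<35)
q=Q[m];print(m.sum(),np.percentile(q,[2,50,98],axis=0).round(1).tolist())
for lo,hi in((-50,-20),(20,50)):
    k=q[(q[:,1]>lo)&(q[:,1]<hi)];print(len(k),np.median(k,0).round(1) if len(k) else '')
im=load('side22')['im'];cv2.imwrite('pics/c22.png',cv2.resize(im[110:290,130:370],None,fx=3.2,fy=3.2,interpolation=3))
E
```

```text
clock: 30.83
eef_pos: [548.5, 128.0, 482.6]
tool_rot: [3.141, -0.001, 1.873]
force: [-0.3, -0.1, -0.3]
width: 40.2
1799 [[-6.7, -47.0, 208.0], [-1.1, 3.8, 213.6], [4.5, 50.8, 218.6]]
488 [ -1.  -34.3 210. ]
543 [ -1.1  34.9 216.8]
```

View pics/wrist22.png

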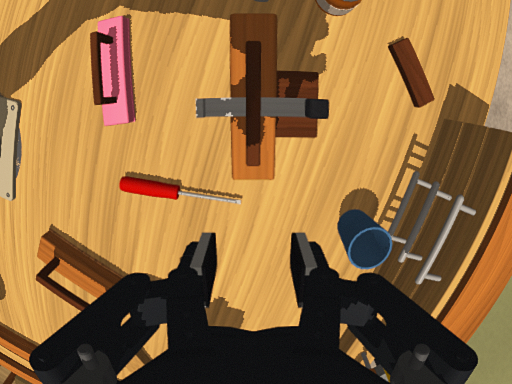

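View pics/c22.png

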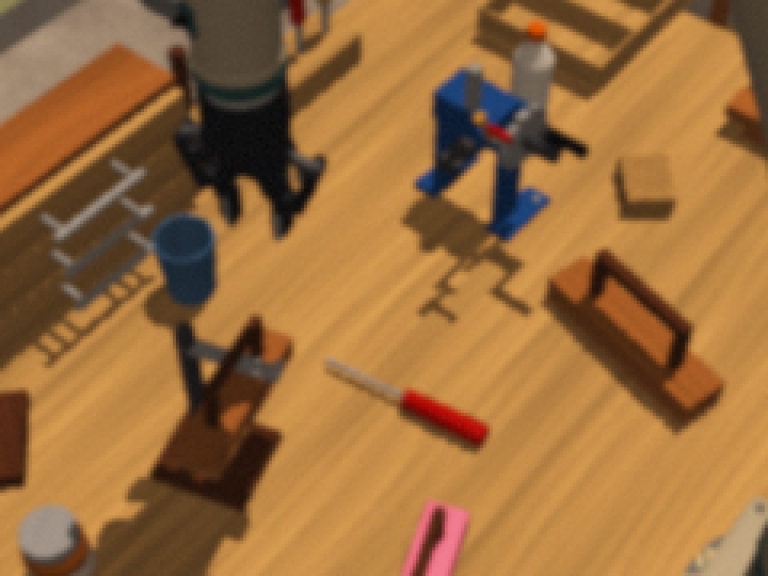

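```bash
python3 -c "
from cell import *
print(read_state()['clock']); print(finish_job())"
```

```text
30.9333
the job is handed in; nothing more can be done
None
```

The sanding block hangs by its bar on the steel hook, let go, and the job was handed in at 30.9 s of the 72 s allowed. It reported no verdict.

**What I did:**
1. I swung the brass pawl up and over by its red pin.
2. I wound the crank back to its stop, about 1.45 rad by the measured tool travel. The ram foot then measured about 27 mm higher.
3. The toe stuck out too little to grip past the raised foot, so I first pushed the block about 24 mm out from behind.
4. I drew it out by the toe, set it flat and let go about 135 mm from the press origin.
5. I picked it up by the bar and hung it on the hook.

**Last checks:**
- **Block:** the bar centre measured about 1 mm along the arm and 2 mm across from the seat, about 7 mm above it. The block was tilted about 0.1 rad, or swinging slightly.
- **Robot:** the fingers were clear of the block and about 110 mm above it.
- **Press:** in the last side view the pawl was tipped back and the crank open. I judged both by eye there and read no joint values.
- **Bystanders:** none I could see in the last views looked moved, and I never touched them. I did not measure their positions again.
- **Disagreement:** while I carried the block by its bar it sagged about 0.18 rad in the grip, and most of that went once it was on the hook.

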